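# Span-calibrate the balance through its recessed calibration key

## Task

The big brass check weight already stands on the pan of the bench balance, so calibrate the span: with a fingertip, slide the dished cover on the balance's front deck to the left as far as it goes, reach into the well it uncovers and press the sunken calibration key all the way down, keep it down for a good two seconds, let it up, and slide the cover fully shut again. Only push and press: grip and lift nothing, press neither of the two keys in front of the display, and leave the weights, the jaw insert and the balance itself where they stand.

Things in the scene. Friction and masses are not known exactly. Their poses are not given: they have to be found in the camera images.
- balance: Bench balance, loose, about 3 kg, light grey housing 260 (its x) x 240 (its y) mm, flat deck 62 mm high. Origin: centre of its underside, on the desk. +x points to its rear, away from the robot, where the pan is; +y to its left; z up. On the front of the deck: at the left (centre x -64, y +64 mm) a dark display 3 mm proud; at the right the cover, flush in its slot.
- well_mouth (a point): Point at deck height, 62 mm above the desk, over the middle of the well (balance x -78, y -76 mm). The well is an opening 42 (balance x) x 46 (balance y) mm with upright walls in the floor of the cover's slot; the slot is 9 mm deep, 52 mm wide, 114 mm long (balance y -105 to +9 mm). The well's floor is 26 mm below the deck.
- cover (a joint): The cover's slide, m: 0 fully shut over the well (at the right end of the slot), 0.056 fully open (at the left end); it moves along the balance's +y. It stays where it is left; sliding friction about 1.2 N. It may start a few mm ajar. Fully open it clears the well by 4 mm.
- cover_dish (a point): Centre of the cover's dish floor (moves with it), 55 mm above the desk, 7 mm below the deck. The cover is a mid-grey block 50 (balance x) x 57 (balance y) mm, its top level with the deck, with a finger dish 40 (x) x 46 (y) mm, 6.5 mm deep, upright walls: put the fingertips in and push on a wall.
- cal_key (a joint): Travel of the calibration key, m: 0 up, 0.004 fully down. Spring: starts to move at 2 N, fully down at 5 N, returns by itself.
- key_top (a point): Centre of the top of the calibration key, a round grey cap 20 mm in diameter in the middle of the well floor; its top is 20 mm below the deck (42 mm above the desk) when up and moves with it. Hidden under the cover while that is shut.
- panel_key_1 (a joint): Travel of the left one of two grey oblong keys (15 x 30 mm, 3 mm proud of the deck) in front of the display, m: 0 up, 0.0025 down. Not to be pressed.
- panel_key_2 (a joint): Travel of the right one of these two keys, m: 0 up, 0.0025 down. Not to be pressed.
- panel_key_1_top (a point): Centre of the top of the left panel key.
- panel_key_2_top (a point): Centre of the top of the right panel key.
- pan_top (a point): Centre of the top of the rectangular steel pan (136 x 170 mm), 70 mm above the desk, 50 mm behind the balance's middle.
- weight_big: The big brass check weight with a knob, 38 mm in diameter, 60 mm high, 0.5 kg, standing loose on the pan. Origin: centre of its underside.
- weight_small: The small brass check weight, 30 mm in diameter, 47 mm high, 0.2 kg, standing loose on the desk to the left of the balance. Origin: centre of its underside.
- jaw_insert: Grey steel wedge jaw insert with a serrated top, 64 x 28 x 19 mm, 0.14 kg, lying loose on the desk to the right of the balance. Origin: centre of its underside; x along its length.

How it is judged:
On the way, in this order (a step that is already met when the one before it is completed fails the run):
1. the cover is slid open (value of joint cover above 0.05 m), for 0.1 s.
2. the calibration key is pressed down and kept down (value of joint cal_key above 0.003 m and value of joint cover above 0.045 m), for 1.8 s.
At the end, for the whole second after the job is handed in: The cover is shut to within 4 mm, the calibration key has come up again (within 1 mm), and the big weight stands upright and at rest on the pan of the level balance (value of joint cover below 0.004 m and value of joint cal_key below 0.001 m and z of weight_big in the frame of balance between 0.067 and 0.073 m and horizontal distance between weight_big and pan_top below 0.065 m and angle between weight_big's own z axis and vertical below 0.1 rad and linear speed of each of weight_big, balance below 0.01 m/s and angle between balance's own z axis and vertical below 0.03 rad); the robot touches nothing.
It fails at once if a key in front of the display is pressed (more than 1.5 mm) (value of joint any of panel_key_1, panel_key_2 above 0.0015 m).
It fails at once if the big weight is lifted, tipped or moved by more than 25 mm (z of weight_big in the frame of balance above 0.076 m or distance of weight_big from where it was at the start of the episode above 0.025 m or angle between weight_big's own z axis and vertical above 0.2 rad).
It fails at once if the balance is lifted, tipped or shifted by more than 20 mm (distance of balance from where it was at the start of the episode above 0.02 m or angle between balance's own z axis and vertical above 0.06 rad).
It fails at once if the small weight or the jaw insert is moved by more than 15 mm or tipped (distance of any of weight_small, jaw_insert from where it was at the start of the episode above 0.015 m or angle between weight_small's own z axis and vertical above 0.3 rad).
It also fails if it takes over 48 s, if anything falls off the work surface, if the arm or the gripper's body presses on something with over 40 N, if the wrist force passes 120 N, or if a joint passes its speed limit or range.

## Robot

A 6-joint arm with a two-finger parallel gripper is mounted at the origin on a cart in front of the work surface, level with it; the furniture and walls round the work are solid. World frame = base frame: x ahead of the robot, y to its left, z up, the work surface at z = 0. Lengths are in m, angles in rad, forces in N, time in s.
With the tool pointing down it reaches from about 0.375 to 0.9 m from the base axis. Payload 3.1 kg.
Tool frame: the origin (TCP) lies at the very end of the fingers, on their centre line; the grasp point (between the pads) lies 19 mm behind it (hold_point_z is the distance from the TCP to the grasp point, in m); z points along the fingers, x is the direction in which the jaws open and shut, and the axes are right-handed (so a half turn about z gives the same grasp; the last joint's range is limited). The gripper opens to 87 mm and grips with 3 to 60 N. Pads are 19 mm wide; open, the fingers measure 117 mm over their backs; the gripper's body (75 mm by 190 mm) begins 51 mm behind the grasp point.
Start: joints at [-1.331, 0.527, 1.433, -0, 1.181, -0.178], TCP at [0.254, -0.571, 0.223] pointing down, gripper open.
Joint ranges: [-3.08, 3.08], [-0.75, 2.2], [0.22, 2.44], [-1.43, 4.57], [0, 2.65], [-2.85, 2.85]. Speed limits (rad/s): [2.79, 2.79, 3.14, 3.14, 3.14, 3.14].

## Interface

Orientations are given as a unit quaternion [x, y, z, w].
In Python, from rig import * gives the robot as it stands.
- The arm moves only by the tool carry_out, never from a script. Its argument "deltas" is a list of rows, each a list of 7 numbers: the closure, from -1 (fully open) to 1 (shut), then the shift along the tool's x, y, z in units of 25 mm (1.0 is 25 mm), then the turn, a rotation vector about the tool's x, y, z in degrees. In form: [[jaw, x, y, z, rx, ry, rz], ...]. A call has 1 to 8 rows; each row is the pose to reach, as a shift and turn from the pose commanded when the call began, along the tool's axes at that moment; what a row does not reach only later rows make up. A row lasts 1/10 s, in which the tool goes at most 50 mm and 8.59 degrees, less where a joint would pass 70% of its speed; a pose out of reach is approached as far as the arm can. A call with a gripper value outside its range is refused whole. The fingers move at their own pace and stop on an object; "force" is the grip in N (left out, the last holds). Time passes only in rows, so rows that repeat a pose let the fingers close. It gives the time, the measured TCP pose, the force and the opening at its end, in the units of the state.
- get_obs(): the state, without advancing time (a new reading comes with each control period).
- camera(name): name is "side" or "top"; returns (picture, depth): 384x512x3 uint8, red, green, blue; 384x512 float32, m along the optical axis (not along the pixel's ray), 0 where there is no reading.
- camera_info(name): a dict with "mtx" (3x3 intrinsics, pixels), "dist_coeffs" ([k1, k2, p1, p2, k3] as OpenCV has them; the pictures are not rectified), "origin" and "rotation" of the camera in the world. Camera axes: x right, y down, z forward; pixel columns grow to the right and rows downward; lengths in m; the calibration is good to about 2 mm. A picture is of the moment at which its call begins. camera_info takes no time and is no camera call.
- hand_in(): hands the job in, once; it reports no verdict.
Trained networks look in the newest picture that a camera, given by its name, has taken for a name from the list of things; names that differ only in an ending like _2 or _b are one class to them, and where a whole thing is asked for, a point or a joint stands for the part that bears it (a point fixed in the world has none). Each returns a list of dicts, best first, with "score" (0 to 1); they miss things now and then, are a little off and sometimes report something else, mostly with a low value. They report only what shows in the picture. A call takes as long as a camera call.
- spot_in(camera, target): "pixel" ([row, column] in pixels, amid what is visible of it).
The state is a dict: "time": time; "q": joint angles; "joint_velocities": joint speeds; "joint_torque": joint torques, N m; "position": TCP position; "tool_rot": TCP orientation; "ft_force": force on the tool from outside, world axes, zero at the start; "moment": the same for the moment, N m; "grip_width": finger opening in m.
Only numpy, scipy, OpenCV 4.12 (cv2) and the standard library are available. Lean on these libraries where they do the work, as an engineer would, in place of code of your own. Each camera call takes 0.05 s, during which the arm holds its last target.

## Working session

There is one attempt and no reset: what is moved stays moved. The work goes in short steps, Python scripts to look and compute and a tool call to move; the robot and the scene stay as the last step left them, time stands still between calls to the robot, and variables do not carry over. Pictures are saved under pics/ and viewed, and the job is handed in when it is done.

Besides the shell and the picture viewer there is one more tool, called as name(argument=value, ...), one argument or row to a line, values as JSON. carry_out: Moves the arm, as the interface text tells. Its arguments: {"type":"object","properties":{"deltas":{"type":"array"},"force":{"type":"number"}},"required":["deltas"]}

```bash
mkdir -p pics; ls; python3 - <<'E'
from rig import *
import cv2
for n in ("top","side"):
    im,d=camera(n); cv2.imwrite(f"pics/{n}0.png",im[:,:,::-1]); 
    i=camera_info(n); print(i)
    import numpy as np; np.savez(f"{n}0.npz",im=im,d=d)
    for t in ("cover_dish","panel_key_1_top","pan_top","weight_big","jaw_insert","balance"):
        print(n,t,[( [round(float(v),1) for v in r["pixel"]],round(r["score"],2)) for r in spot_in(n,t)][:3])
o=get_obs();print(o)
E
```

```text
pics
{'mtx': array([[450.65899043,   0.        , 260.41939258],
       [  0.        , 450.65899043, 187.46483436],
       [  0.        ,   0.        ,   1.        ]]), 'dist_coeffs': array([-0.13598353,  0.        ,  0.        ,  0.        ,  0.        ]), 'origin': array([ 0.41951283, -0.08878423,  1.10097266]), 'rotation': array([ 0.70640915, -0.70552113,  0.03634029, -0.04365121])}
top cover_dish [([207.1, 326.5], 0.8)]
top panel_key_1_top [([233.9, 263.3], 0.44)]
top pan_top [([183.7, 289.5], 0.77)]
top weight_big [([157.5, 298.3], 0.77)]
top jaw_insert [([197.1, 354.1], 0.69)]
top balance [([182.4, 289.5], 0.88)]
{'mtx': array([[418.78103516,   0.        , 258.89942327],
       [  0.        , 418.78103516, 185.60738133],
       [  0.        ,   0.        ,   1.        ]]), 'dist_coeffs': array([-0.12896144,  0.        ,  0.        ,  0.        ,  0.        ]), 'origin': array([0.19916858, 0.54126614, 0.55512106]), 'rotation': array([-0.19928549,  0.85721014, -0.46054135,  0.11566218])}
side cover_dish [([167.6, 296.9], 0.78)]
side panel_key_1_top [([207.5, 304.1], 0.55)]
side pan_top [([196.3, 259.5], 0.94)]
side weight_big [([159.9, 241.6], 0.97)]
side jaw_insert []
side balance [([196.2, 262.1], 0.95), ([168.6, 297.1], 0.38)]
{'time': 0.7, 'q': array([-1.33148368e+00,  5.27414390e-01,  1.43273050e+00, -9.79587231e-06,
        1.18143834e+00, -1.78506815e-01]), 'joint_velocities': array([-0.00026272, -0.00141022, -0.00234548, -0.00034545,  0.00040386,
       -0.00188948]), 'joint_torque': array([-1.68758584e-04, -4.39863503e+01, -1.76949871e+01,  6.33858587e-02,
        5.05400263e-02, -1.51094548e-05]), 'position': array([ 0.25361439, -0.5711793 ,  0.22259132]), 'tool_rot': array([ 8.38382924e-01, -5.45081712e-01,  3.25835661e-07,  6.52863347e-06]), 'ft_force': array([ 0.50213618, -0.08124576, -0.1747828 ]), 'moment': array([ 0.0237256 ,  0.04082379, -0.01725845]), 'grip_width': 0.08710072951906507}
```

```bash
python3 - <<'E'
import cv2
a=cv2.imread("pics/top0.png"); cv2.imwrite("pics/top0c.png",cv2.resize(a[110:270,190:400],None,fx=3.7,fy=3.7,interpolation=cv2.INTER_CUBIC))
a=cv2.imread("pics/side0.png"); cv2.imwrite("pics/side0c.png",cv2.resize(a[100:280,160:400],None,fx=3.2,fy=3.2,interpolation=cv2.INTER_CUBIC))
E
```

```text
(no output)
```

View pics/top0c.png

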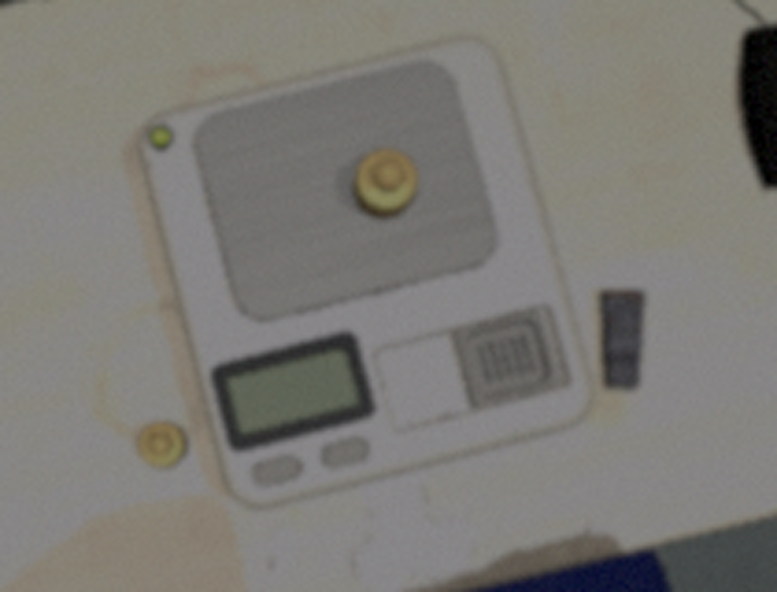

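View pics/side0c.png

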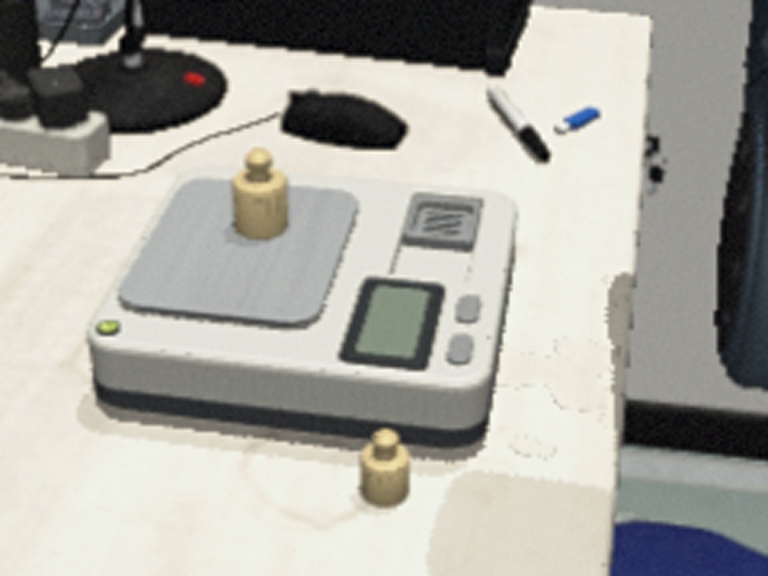

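View pics/top0.png

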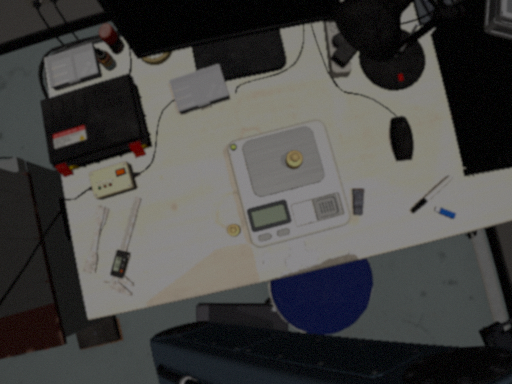

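```bash
cat > h.py <<'E'
import numpy as np, cv2
from scipy.spatial.transform import Rotation as R
from scipy.optimize import least_squares
def ray(info,px): # px (N,2) col,row
    p=cv2.undistortPoints(np.array(px,float).reshape(-1,1,2),info["mtx"],info["dist_coeffs"]).reshape(-1,2)
    d=np.c_[p,np.ones(len(p))]; return R.from_quat(info["rotation"]).apply(d)
def at_z(info,px,z):
    d=ray(info,px); o=info["origin"]; return o+d*((z-o[2])/d[:,2])[:,None]
def proj(info,P):
    r=R.from_quat(info["rotation"]).inv(); c=r.apply(np.array(P)-info["origin"])
    return cv2.projectPoints(c.reshape(-1,1,3),np.zeros(3),np.zeros(3),info["mtx"],info["dist_coeffs"])[0].reshape(-1,2)
E
python3 - <<'E'
from rig import *
from h import *
it,is_=camera_info("top"),camera_info("side")
for n,i in(("top",it),("side",is_)):
    f=np.load(f"{n}0.npz"); d=f["d"]; v,u=np.nonzero(d>0)
    p=cv2.undistortPoints(np.c_[u,v].astype(float).reshape(-1,1,2),i["mtx"],i["dist_coeffs"]).reshape(-1,2)
    P=np.c_[p,np.ones(len(p))]*d[v,u][:,None]; W=R.from_quat(i["rotation"]).apply(P)+i["origin"]
    b=(W[:,0]>.25)&(W[:,0]<.85)&(W[:,1]>-.4)&(W[:,1]<.15)
    desk=b&(abs(W[:,2])<.015); print(n,"desk z med",np.median(W[desk,2]),W[desk,2].std())
    deck=b&(W[:,2]>.05)&(W[:,2]<.085)
    m=np.zeros(d.shape,np.uint8); m[v[deck],u[deck]]=1
    k,l,s,c=cv2.connectedComponentsWithStats(m); j=1+np.argmax(s[1:,4])
    sel=deck&(l[v,u]==j); print(sel.sum(),np.median(W[sel,2]))
    r=cv2.minAreaRect((W[sel][:,:2]*1000).astype(np.float32)); print(r, np.median(W[sel],0))
print(camera_info)
C=lambda x,y:(190+(x+.5)/3.7-.5,110+(y+.5)/3.7-.5)
# display outer corners, slot corners, cover dish etc at deck
pts={"slot FL":(397,430),"slot BL":(375,348),"slot BR":(548,308),"slot FR":(570,385),"cover left B":(455,330),"cover left F":(474,408),
"dispBL":(212,370),"dispBR":(352,333),"dispFR":(374,410),"dispFL":(234,449),"panBL":(194,110)}
for k,p in pts.items(): print(k,at_z(it,[C(*p)],.062)[0].round(4))
E
```

```text
top desk z med 0.0011298010089828558 0.0024892867733209605
10940 0.06475181858997181
((550.9566650390625, -142.94891357421875), (260.7605895996094, 240.5545654296875), 14.694796562194824) [ 0.54479903 -0.1394486   0.06475182]
side desk z med 0.0010091423492229468 0.0019816629989050467
7353 0.06383818255161172
((550.76806640625, -140.0277557373047), (260.11273193359375, 243.24598693847656), 15.342572212219238) [ 0.53296379 -0.10441165  0.06383818]
<function make.<locals>.<lambda> at 0x7f3acb568680>
slot FL [ 0.4488 -0.1621  0.062 ]
slot BL [ 0.4999 -0.1486  0.062 ]
slot BR [ 0.5251 -0.2575  0.062 ]
slot FR [ 0.4767 -0.2706  0.062 ]
cover left B [ 0.5112 -0.1988  0.062 ]
cover left F [ 0.4624 -0.2102  0.062 ]
dispBL [ 0.4861 -0.0469  0.062 ]
dispBR [ 0.5093 -0.1343  0.062 ]
dispFR [ 0.4612 -0.1478  0.062 ]
dispFL [ 0.4369 -0.0608  0.062 ]
panBL [ 0.6515 -0.0345  0.062 ]
```

```bash
cat >> h.py <<'E'
B0=np.array([.5510,-.1420]); YAW=np.radians(14.9)
def w2b(P): P=np.atleast_2d(P)[:,:2]-B0; c,s=np.cos(YAW),np.sin(YAW); return np.c_[P[:,0]*c+P[:,1]*s,-P[:,0]*s+P[:,1]*c]
def b2w(x,y): c,s=np.cos(YAW),np.sin(YAW); return B0+[x*c-y*s,x*s+y*c]
E
python3 - <<'E'
from rig import *
from h import *
it,is_=camera_info("top"),camera_info("side")
C=lambda x,y:(190+(x+.5)/3.7-.5,110+(y+.5)/3.7-.5)
D=lambda x,y:(160+(x+.5)/3.2-.5,100+(y+.5)/3.2-.5)
f=lambda P:(w2b(P)*1000).round(1)
top=[(397,430),(375,348),(548,308),(570,385),(212,370),(352,333),(374,410),(234,449)]
print("slot, disp top",f(at_z(it,[C(*p) for p in top],.062)).tolist())
print("cover top left edge",f(at_z(it,[C(*p) for p in [(455,330),(474,408)]],.062)).tolist())
print("cover dish",f(at_z(it,[(326.5,207.1)],.055)),f(at_z(is_,[(296.9,167.6)],.055)))
print("weight",f(at_z(it,[(298.3,157.5)],.1)),f(at_z(is_,[(241.6,159.9)],.1)))
print("panel key",f(at_z(it,[(263.3,233.9)],.065)), "jaw",f(at_z(it,[(354.1,197.1)],.015)))
print("side disp",f(at_z(is_,[D(*p) for p in [(367,279),(443,285),(415,368),(341,362)]],.065)).tolist())
print("side cover corners",f(at_z(is_,[D(*p) for p in [(415,193),(483,199),(473,250),(401,243)]],.062)).tolist())
# model overlay
S=4
g=[]
def rect(x0,x1,y0,y1,z): return [(x0,y0,z),(x1,y0,z),(x1,y1,z),(x0,y1,z)]
rs=[rect(-.13,.13,-.12,.12,.062),rect(-.104,-.052,-.105,.009,.062),rect(-.099,-.057,-.099,-.053,.062),rect(-.018,.118,-.085,.085,.07)]
for n,i,(r0,r1,c0,c1) in(("top",it,(110,255,215,365)),("side",is_,(130,260,180,340))):
    im=cv2.resize(cv2.imread(f"pics/{n}0.png")[r0:r1,c0:c1],None,fx=S,fy=S,interpolation=cv2.INTER_CUBIC)
    for r in rs:
        P=[(*b2w(x,y),z) for x,y,z in r]; p=(proj(i,P)+.5-[c0,r0])*S
        cv2.polylines(im,[p.round().astype(int)],True,(0,0,255),1)
    cv2.imwrite(f"pics/{n}_ov.png",im)
E
```

```text
slot, disp top [[-103.9, 6.9], [-51.1, 6.7], [-54.8, -105.0], [-104.9, -105.2], [-38.3, 108.6], [-38.3, 18.2], [-88.3, 17.5], [-89.4, 107.8]]
cover top left edge [[-53.0, -44.7], [-103.1, -43.1]]
cover dish [[-79.6 -71.7]] [[-73.7 -83.8]]
weight [[ 43.1 -33.8]] [[ 41.2 -19.6]]
panel key [[-102.    86.4]] jaw [[ -72.3 -149.5]]
side disp [[-38.7, 20.5], [-89.1, 18.5], [-84.0, 110.9], [-39.0, 113.2]]
side cover corners [[-52.9, -103.8], [-103.2, -104.1], [-103.5, -32.9], [-53.4, -32.9]]
```

```bash
python3 -c "
import cv2,numpy as np
a=cv2.imread('pics/top_ov.png');b=cv2.imread('pics/side_ov.png')
cv2.imwrite('pics/a1.png',cv2.convertScaleAbs(a,alpha=1.6))
cv2.imwrite('pics/b1.png',b)"
```

```text
(no output)
```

View pics/a1.png

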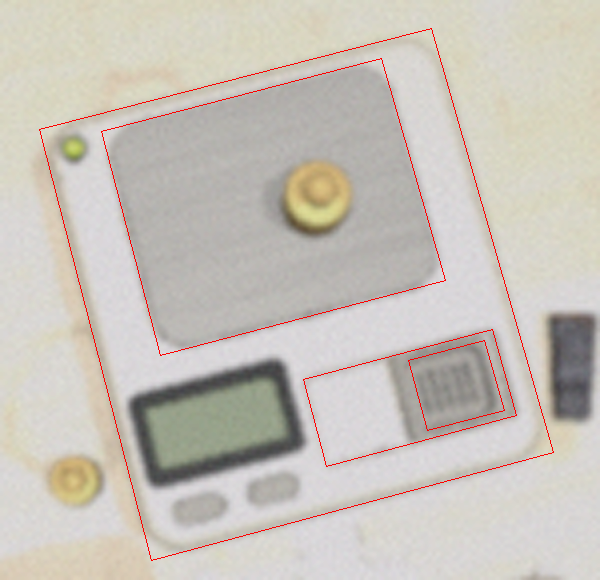

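View pics/b1.png

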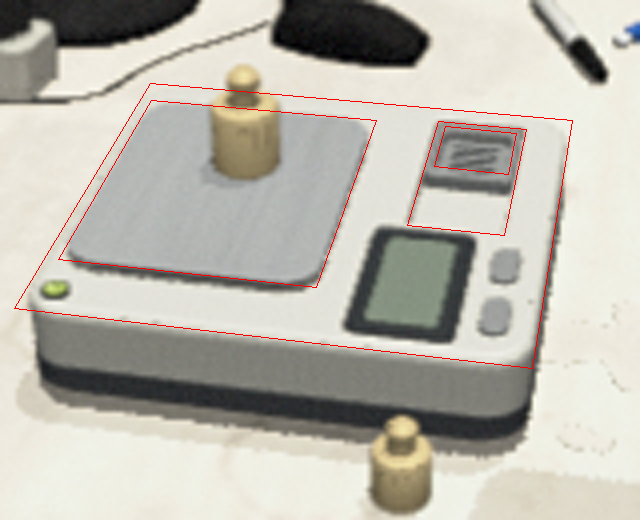

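```bash
cat >> h.py <<'E'
def go(o,x,y,z):
    r=R.from_quat(o["tool_rot"]); t=np.r_[b2w(x/1000,y/1000),z/1000]
    d=r.inv().apply(t-o["position"])/.025
    # desired: tool x=-bal y, tool y=-bal x
    c,s=np.cos(YAW),np.sin(YAW); M=np.array([[s,-c,0],[-c,-s,0],[0,0,-1]]).T
    rv=(r.inv()*R.from_matrix(M)).as_rotvec(degrees=True)
    print("to",(x,y,z),"units",d.round(3),"turn",rv.round(2))
def st(o):
    p=o["position"]; print("t",round(o["time"],2),"bal xy",(w2b(p)*1000).round(1)[0],"z",round(p[2]*1000,1),"F bal", np.r_[w2b(o["ft_force"][None]/1+np.r_[B0,0])[0],o["ft_force"][2]].round(2),"grip",round(o["grip_width"]*1000,1))
E
python3 - <<'E'
from rig import *
from h import *
o=get_obs(); st(o); go(o,-78,-74,100); print(b2w(-.078,-.074))
E
```

```text
t 0.7 bal xy [-397.7 -338.3] z 222.6 F bal [ 0.46 -0.21 -0.17] grip 87.1
to (-78, -74, 100) units [ -8.431 -14.292   4.903] turn [ 0.   -0.    9.04]
[ 0.49465049 -0.23356819]
```

carry_out(
  deltas=[
    [1,-1.0,-1.8,0.2,0,0,2],
    [1,-2.1,-3.5,0.5,0,0,4],
    [1,-3.1,-5.3,0.8,0,0,6],
    [1,-4.2,-7.1,1.2,0,0,8],
    [1,-5.2,-8.9,1.6,0,0,9],
    [1,-6.3,-10.7,2.0,0,0,9],
    [1,-7.3,-12.4,2.4,0,0,9],
    [1,-8.4,-14.2,2.8,0,0,9],
  ],
)

```text
time: 1.5
position: [0.4835, -0.2488, 0.156]
tool_rot: [0.793, -0.609, 0.0, 0.0]
ft_force: [0.4, -0.4, -0.0]
grip_width: 0.031
```

```bash
python3 - <<'E'
from rig import *
from h import *
o=get_obs(); st(o); go(o,-78,-74,75);go(o,-78,-74,57)
E
```

```text
t 1.5 bal xy [-92.7 -85.9] z 156.0 F bal [ 0.29 -0.54 -0.  ] grip 31.0
to (-78, -74, 75) units [-0.478 -0.584  3.239] turn [-0.03 -0.04  0.02]
to (-78, -74, 57) units [-0.478 -0.584  3.959] turn [-0.03 -0.04  0.02]
```

carry_out(
  deltas=[
    [1,0,0,1,0,0,0],
    [1,0,0,2,0,0,0],
    [1,0,0,2.4,0,0,0],
    [1,0,0,2.4,0,0,0],
    [1,0,0,2.4,0,0,0],
    [1,0,0,2.4,0,0,0],
  ],
)

```text
time: 2.1
position: [0.483, -0.2514, 0.0972]
tool_rot: [0.793, -0.61, 0.001, 0.0]
ft_force: [-0.1, -0.2, -0.4]
grip_width: 0.0002
```

```bash
python3 - <<'E'
from rig import *
from h import *
o=get_obs(); st(o); go(o,-78,-74,65);go(o,-78,-74,57)
for n in("top","side"):
    im,d=camera(n); i=camera_info(n)
    c,r=proj(i,[(*b2w(-.078,-.074),.062)])[0].astype(int)
    a=im[r-45:r+45,c-55:c+55,::-1]; cv2.imwrite(f"pics/{n}1.png",cv2.convertScaleAbs(cv2.resize(a,None,fx=6,fy=6,interpolation=cv2.INTER_CUBIC),alpha=1.6 if n=="top" else 1))
E
```

```text
t 2.1 bal xy [-93.9 -88.2] z 97.2 F bal [-0.2  -0.17 -0.4 ] grip 0.2
to (-78, -74, 65) units [-0.571 -0.633  1.287] turn [-0.08 -0.11 -0.01]
to (-78, -74, 57) units [-0.571 -0.632  1.607] turn [-0.08 -0.11 -0.01]
```

View pics/side1.png

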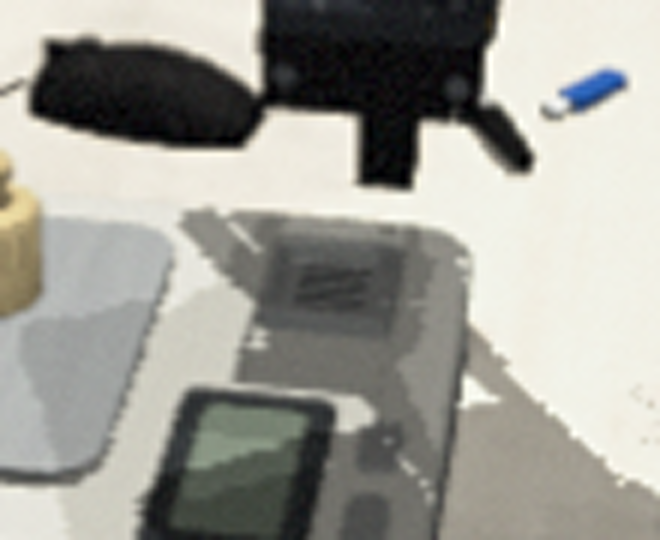

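View pics/top1.png

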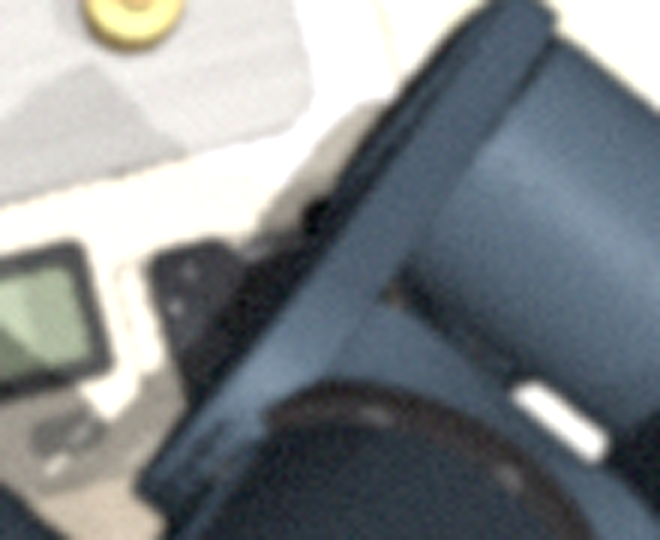

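carry_out(
  deltas=[
    [1,-0.3,-0.3,0.3,0,0,0],
    [1,-0.57,-0.63,0.6,0,0,0],
    [1,-0.57,-0.63,1.0,0,0,0],
    [1,-0.57,-0.63,1.2,0,0,0],
    [1,-0.57,-0.63,1.2,0,0,0],
    [1,-0.57,-0.63,1.2,0,0,0],
  ],
)

```text
time: 2.8
position: [0.4938, -0.2325, 0.0656]
tool_rot: [0.793, -0.609, -0.0, 0.0]
ft_force: [-0.0, 0.4, -1.0]
grip_width: 0.0006
```

```bash
python3 - <<'E'
from rig import *
from h import *
o=get_obs(); st(o); go(o,-78,-74,57)
for n in("side",):
    im,d=camera(n); i=camera_info(n)
    c,r=proj(i,[(*b2w(-.078,-.074),.062)])[0].astype(int)
    a=im[r-45:r+45,c-55:c+55,::-1]; cv2.imwrite(f"pics/{n}2.png",cv2.resize(a,None,fx=6,fy=6,interpolation=cv2.INTER_CUBIC))
E
```

```text
t 2.8 bal xy [-78.6 -72.7] z 65.6 F bal [ 0.1   0.39 -0.96] grip 0.6
to (-78, -74, 57) units [ 0.052 -0.023  0.346] turn [0.03 0.03 0.03]
```

View pics/side2.png

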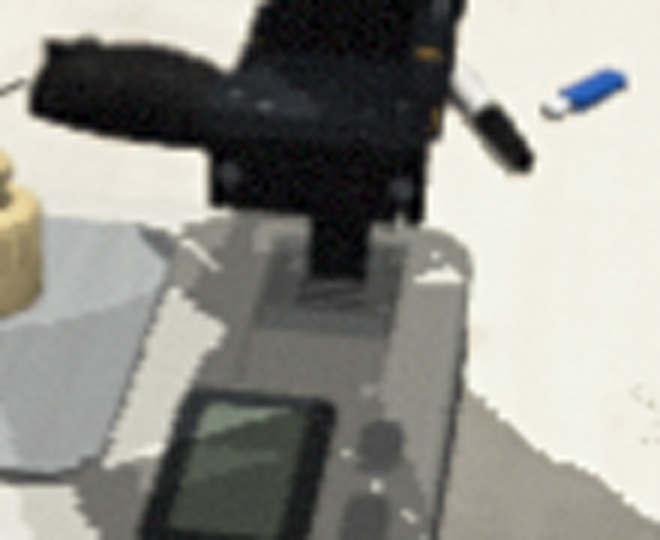

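carry_out(
  deltas=[
    [1,0.04,0,0.1,0,0,0],
    [1,0.04,0,0.2,0,0,0],
    [1,0.04,0,0.3,0,0,0],
    [1,0.04,0,0.34,0,0,0],
    [1,0.04,0,0.34,0,0,0],
    [1,0.04,0,0.34,0,0,0],
  ],
)

```text
time: 3.45
position: [0.4942, -0.2334, 0.0576]
tool_rot: [0.793, -0.609, -0.0, -0.0]
ft_force: [0.1, -1.1, -0.2]
grip_width: 0.0005
```

```bash
python3 - <<'E'
from rig import *
from h import *
o=get_obs(); st(o); go(o,-78,-12.5,57)
E
```

```text
t 3.45 bal xy [-78.4 -73.7] z 57.6 F bal [-0.15 -1.07 -0.15] grip 0.5
to (-78, -12.5, 57) units [-2.449 -0.017  0.022] turn [0.   0.   0.04]
```

carry_out(
  deltas=[
    [1,-0.25,0,0.02,0,0,0],
    [1,-0.5,0,0.02,0,0,0],
    [1,-0.75,0,0.02,0,0,0],
    [1,-1.0,0,0.02,0,0,0],
    [1,-1.25,0,0.02,0,0,0],
    [1,-1.5,0,0.02,0,0,0],
    [1,-1.75,0,0.02,0,0,0],
    [1,-1.9,0,0.02,0,0,0],
  ],
)

```text
time: 4.25
position: [0.4818, -0.1869, 0.0571]
tool_rot: [0.793, -0.609, -0.0, -0.0]
ft_force: [-1.2, -1.0, -1.1]
grip_width: 0.0006
```

```bash
python3 - <<'E'
from rig import *
from h import *
o=get_obs(); st(o); go(o,-78,-12.5,57)
for n in("side",):
    im,d=camera(n); i=camera_info(n)
    c,r=proj(i,[(*b2w(-.078,-.074),.062)])[0].astype(int)
    a=im[r-45:r+45,c-55:c+55,::-1]; cv2.imwrite(f"pics/{n}3.png",cv2.resize(a,None,fx=6,fy=6,interpolation=cv2.INTER_CUBIC))
E
```

```text
t 4.25 bal xy [-78.4 -25.6] z 57.1 F bal [-1.42 -0.64 -1.1 ] grip 0.6
to (-78, -12.5, 57) units [-0.522 -0.017  0.005] turn [0.   0.01 0.06]
```

View pics/side3.png

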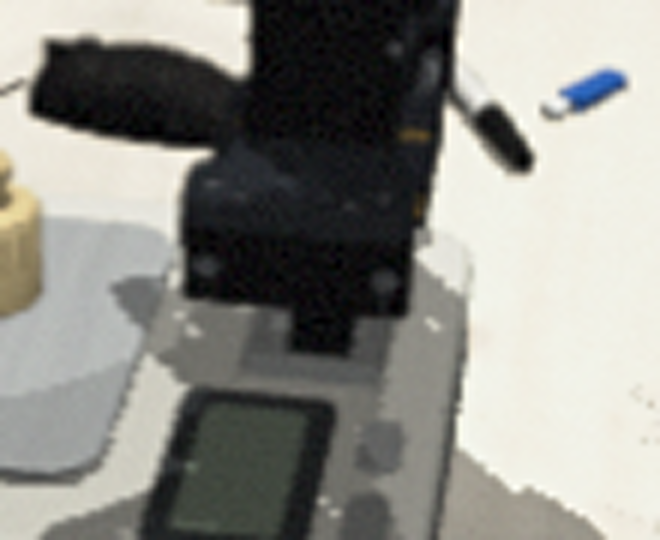

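carry_out(
  deltas=[
    [1,-0.1,0,0,0,0,0],
    [1,-0.2,0,0,0,0,0],
    [1,-0.3,0,0,0,0,0],
    [1,-0.4,0,0,0,0,0],
    [1,-0.45,0,0,0,0,0],
    [1,-0.45,0,0,0,0,0],
  ],
)

```text
time: 4.9
position: [0.4791, -0.1764, 0.0571]
tool_rot: [0.793, -0.609, -0.0, -0.0]
ft_force: [0.1, -1.4, 0.1]
grip_width: 0.0005
```

```bash
python3 - <<'E'
from rig import *
from h import *
o=get_obs(); st(o); go(o,-78,-12.5,57)
E
```

```text
t 4.9 bal xy [-78.4 -14.7] z 57.1 F bal [-0.3  -1.32  0.1 ] grip 0.5
to (-78, -12.5, 57) units [-0.088 -0.014  0.004] turn [-0.    0.02  0.03]
```

Force still just friction; creep to the end stop.

carry_out(
  deltas=[
    [1,-0.06,0,0,0,0,0],
    [1,-0.1,0,0,0,0,0],
    [1,-0.1,0,0,0,0,0],
  ],
)

```text
time: 5.2
position: [0.4785, -0.1741, 0.0571]
tool_rot: [0.793, -0.609, 0.0, -0.0]
ft_force: [0.7, -1.3, 0.1]
grip_width: 0.0001
```

carry_out(
  deltas=[
    [1,-0.04,0,0,0,0,0],
    [1,-0.04,0,0,0,0,0],
  ],
)

```text
time: 5.4
position: [0.4782, -0.1732, 0.0571]
tool_rot: [0.793, -0.609, 0.0, -0.0]
ft_force: [1.3, -1.0, 0.1]
grip_width: 0.0002
```

```bash
python3 - <<'E'
from rig import *
from h import *
o=get_obs(); st(o)
for n in("side",):
    im,d=camera(n); i=camera_info(n)
    c,r=proj(i,[(*b2w(-.078,-.054),.062)])[0].astype(int)
    a=im[r-45:r+45,c-55:c+55,::-1]; cv2.imwrite(f"pics/{n}4.png",cv2.resize(a,None,fx=6,fy=6,interpolation=cv2.INTER_CUBIC))
E
```

```text
t 5.4 bal xy [-78.3 -11.4] z 57.1 F bal [ 0.97 -1.32  0.13] grip 0.2
```

View pics/side4.png

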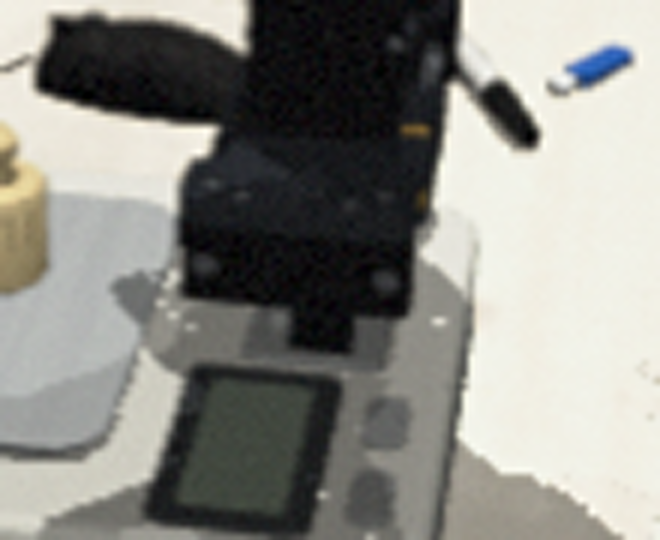

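carry_out(
  deltas=[
    [1,-0.05,0,0,0,0,0],
    [1,-0.08,0,0,0,0,0],
    [1,-0.08,0,0,0,0,0],
  ],
)

```text
time: 5.75
position: [0.4777, -0.1712, 0.0571]
tool_rot: [0.793, -0.609, 0.0, -0.0]
ft_force: [0.7, -1.2, -0.3]
grip_width: 0.0005
```

carry_out(
  deltas=[
    [1,-0.06,0,0,0,0,0],
    [1,-0.06,0,0,0,0,0],
  ],
)

```text
time: 5.95
position: [0.4772, -0.1697, 0.0571]
tool_rot: [0.793, -0.609, -0.0, -0.0]
ft_force: [0.4, -0.0, -0.2]
grip_width: 0.0001
```

carry_out(
  deltas=[
    [1,-0.05,0,0,0,0,0],
    [1,-0.08,0,0,0,0,0],
    [1,-0.08,0,0,0,0,0],
  ],
)

```text
time: 6.25
position: [0.4772, -0.1692, 0.0571]
tool_rot: [0.793, -0.609, 0.001, 0.001]
ft_force: [-0.6, -4.8, -1.4]
grip_width: 0.0005
```

```bash
python3 - <<'E'
from rig import *
from h import *
o=get_obs(); st(o)
for n in("top","side",):
    im,d=camera(n); i=camera_info(n)
    c,r=proj(i,[(*b2w(-.078,-.044),.062)])[0].astype(int)
    a=im[r-30:r+30,c-38:c+38,::-1]; cv2.imwrite(f"pics/{n}5.png",cv2.convertScaleAbs(cv2.resize(a,None,fx=9,fy=9,interpolation=cv2.INTER_CUBIC),alpha=1.6))
E
```

```text
t 6.25 bal xy [-78.3  -7.3] z 57.1 F bal [-1.8  -4.51 -1.44] grip 0.5
```

View pics/side5.png

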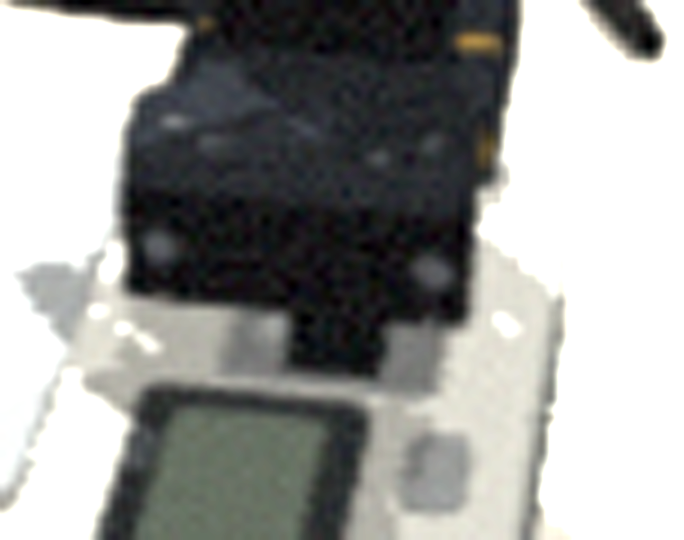

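View pics/top5.png

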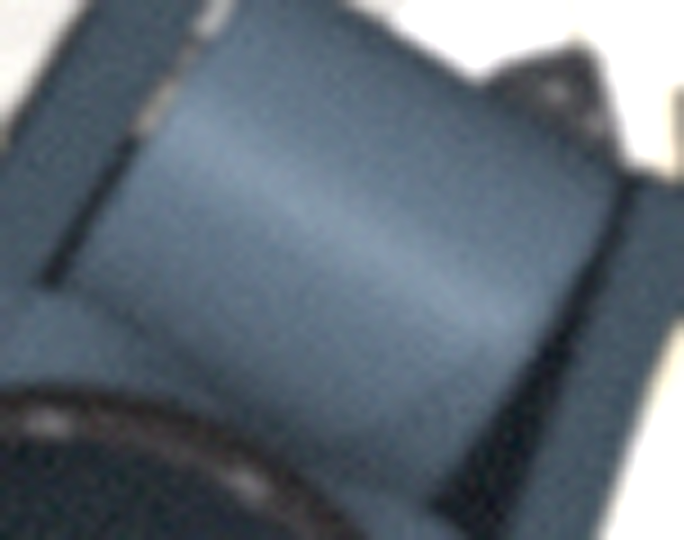

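carry_out(
  deltas=[
    [1,0.15,0,0,0,0,0],
    [1,0.2,0,-0.5,0,0,0],
    [1,0.2,0,-0.8,0,0,0],
    [1,1.0,0,-0.8,0,0,0],
    [1,2.0,0,-0.8,0,0,0],
    [1,2.85,0,-0.8,0,0,0],
    [1,2.85,0,-0.8,0,0,0],
    [1,2.85,0,-0.8,0,0,0],
  ],
)

```text
time: 7.15
position: [0.4946, -0.2371, 0.0767]
tool_rot: [0.793, -0.61, -0.001, -0.0]
ft_force: [-0.6, 0.5, -0.7]
grip_width: 0.0004
```

```bash
python3 - <<'E'
from rig import *
from h import *
o=get_obs(); st(o); go(o,-78,-76,50); go(o,-78,-76,38)
for n in("side",):
    im,d=camera(n); i=camera_info(n)
    c,r=proj(i,[(*b2w(-.078,-.054),.062)])[0].astype(int)
    a=im[r-30:r+30,c-38:c+38,::-1]; cv2.imwrite(f"pics/{n}6.png",cv2.convertScaleAbs(cv2.resize(a,None,fx=9,fy=9,interpolation=cv2.INTER_CUBIC),alpha=1.6))
E
```

```text
t 7.15 bal xy [-78.9 -77.4] z 76.7 F bal [-0.45  0.59 -0.69] grip 0.4
to (-78, -76, 50) units [-0.054 -0.038  1.066] turn [ 0.04  0.07 -0.04]
to (-78, -76, 38) units [-0.053 -0.038  1.546] turn [ 0.04  0.07 -0.04]
```

View pics/side6.png

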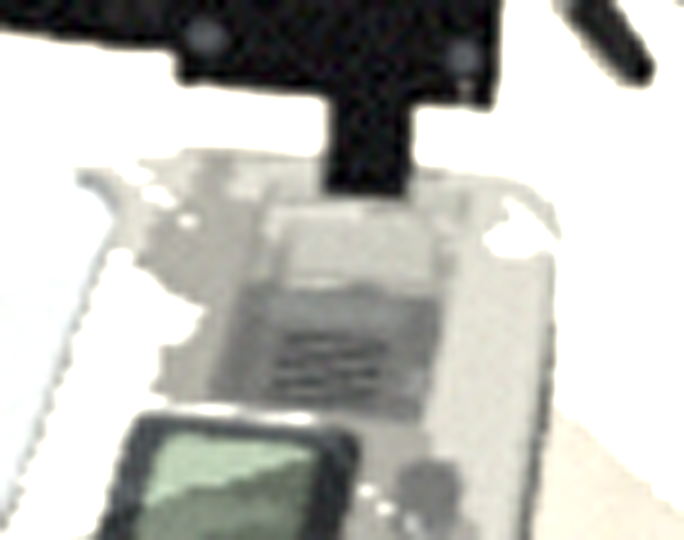

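carry_out(
  deltas=[
    [1,-0.05,-0.04,0.3,0,0,0],
    [1,-0.05,-0.04,0.6,0,0,0],
    [1,-0.05,-0.04,0.9,0,0,0],
    [1,-0.05,-0.04,1.1,0,0,0],
    [1,-0.05,-0.04,1.3,0,0,0],
    [1,-0.05,-0.04,1.3,0,0,0],
    [1,-0.05,-0.04,1.3,0,0,0],
  ],
)

```text
time: 7.9
position: [0.4958, -0.2353, 0.0444]
tool_rot: [0.793, -0.609, -0.0, -0.0]
ft_force: [-0.2, 0.4, 0.1]
grip_width: 0.0004
```

```bash
python3 - <<'E'
from rig import *
from h import *
o=get_obs(); st(o); go(o,-78,-76,38)
im,d=camera("side"); i=camera_info("side")
c,r=proj(i,[(*b2w(-.078,-.054),.062)])[0].astype(int)
a=im[r-30:r+30,c-38:c+38,::-1]; cv2.imwrite("pics/side7.png",cv2.convertScaleAbs(cv2.resize(a,None,fx=9,fy=9,interpolation=cv2.INTER_CUBIC),alpha=1.6))
E
```

```text
t 7.9 bal xy [-77.4 -76. ] z 44.4 F bal [-0.14  0.45  0.05] grip 0.4
to (-78, -76, 38) units [-0.     0.025  0.257] turn [0.01 0.01 0.04]
```

View pics/side7.png

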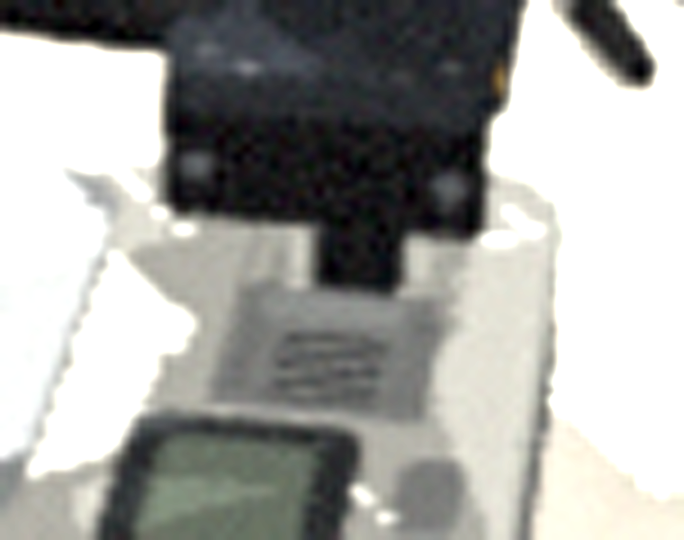

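Finger is in the well, no contact. Press.

carry_out(
  deltas=[
    [1,0,0,0.08,0,0,0],
    [1,0,0,0.16,0,0,0],
    [1,0,0,0.24,0,0,0],
    [1,0,0,0.28,0,0,0],
    [1,0,0,0.28,0,0,0],
    [1,0,0,0.28,0,0,0],
  ],
)

```text
time: 8.55
position: [0.4961, -0.2356, 0.0384]
tool_rot: [0.793, -0.609, 0.001, 0.0]
ft_force: [-1.6, 0.1, 6.3]
grip_width: 0.0001
```

carry_out(
  deltas=[
    [1,0,0,0.05,0,0,0],
    [1,0,0,0.05,0,0,0],
    [1,0,0,0.05,0,0,0],
    [1,0,0,0.05,0,0,0],
    [1,0,0,0.05,0,0,0],
    [1,0,0,0.05,0,0,0],
    [1,0,0,0.05,0,0,0],
    [1,0,0,0.05,0,0,0],
  ],
)

```text
time: 9.35
position: [0.4961, -0.2356, 0.0382]
tool_rot: [0.793, -0.609, 0.001, 0.0]
ft_force: [-2.6, 1.4, 14.2]
grip_width: 0.0008
```

carry_out(
  deltas=[
    [1,0,0,0,0,0,0],
    [1,0,0,0,0,0,0],
    [1,0,0,0,0,0,0],
    [1,0,0,0,0,0,0],
    [1,0,0,0,0,0,0],
    [1,0,0,0,0,0,0],
    [1,0,0,0,0,0,0],
    [1,0,0,0,0,0,0],
  ],
)

```text
time: 10.15
position: [0.4961, -0.2357, 0.0382]
tool_rot: [0.793, -0.609, 0.001, 0.0]
ft_force: [-2.4, 0.9, 14.8]
grip_width: 0.0003
```

carry_out(
  deltas=[
    [1,0,0,0,0,0,0],
    [1,0,0,0,0,0,0],
    [1,0,0,0,0,0,0],
    [1,0,0,0,0,0,0],
    [1,0,0,0,0,0,0],
    [1,0,0,0,0,0,0],
    [1,0,0,0,0,0,0],
    [1,0,0,0,0,0,0],
  ],
)

```text
time: 10.95
position: [0.4961, -0.2356, 0.0382]
tool_rot: [0.793, -0.609, 0.001, 0.0]
ft_force: [-2.0, 0.9, 14.6]
grip_width: 0.0007
```

carry_out(
  deltas=[
    [1,0,0,0,0,0,0],
    [1,0,0,0,0,0,0],
    [1,0,0,0,0,0,0],
    [1,0,0,0,0,0,0],
  ],
)

```text
time: 11.35
position: [0.4961, -0.2356, 0.0382]
tool_rot: [0.793, -0.609, 0.001, 0.0]
ft_force: [-2.3, 2.2, 14.4]
grip_width: 0.0005
```

```bash
python3 - <<'E'
from rig import *
from h import *
o=get_obs(); st(o); go(o,-78,-15,57)
E
```

```text
t 11.35 bal xy [-77.1 -76.4] z 38.2 F bal [-1.71  2.69 14.36] grip 0.5
to (-78, -15, 57) units [-2.454  0.032 -0.755] turn [-0.05 -0.08  0.05]
```

carry_out(
  deltas=[
    [1,0,0,-0.5,0,0,0],
    [1,0,0,-1.1,0,0,0],
    [1,0,0,-1.55,0,0,0],
    [1,-0.8,0,-1.55,0,0,0],
    [1,-1.6,0.03,-1.55,0,0,0],
    [1,-2.25,0.03,-1.55,0,0,0],
    [1,-2.25,0.03,-1.55,0,0,0],
    [1,-2.25,0.03,-1.55,0,0,0],
  ],
)

```text
time: 12.15
position: [0.481, -0.1814, 0.0752]
tool_rot: [0.793, -0.609, 0.001, 0.0]
ft_force: [0.9, -0.7, 0.6]
grip_width: 0.0006
```

```bash
python3 - <<'E'
from rig import *
from h import *
o=get_obs(); st(o); go(o,-78,-20,57)
im,d=camera("side"); i=camera_info("side")
c,r=proj(i,[(*b2w(-.078,-.054),.062)])[0].astype(int)
a=im[r-30:r+30,c-38:c+38,::-1]; cv2.imwrite("pics/side8.png",cv2.convertScaleAbs(cv2.resize(a,None,fx=9,fy=9,interpolation=cv2.INTER_CUBIC),alpha=1.6))
E
```

```text
t 12.15 bal xy [-77.7 -20.1] z 75.2 F bal [ 0.65 -0.88  0.65] grip 0.6
to (-78, -20, 57) units [-0.003  0.011  0.726] turn [-0.03 -0.05  0.09]
```

View pics/side8.png

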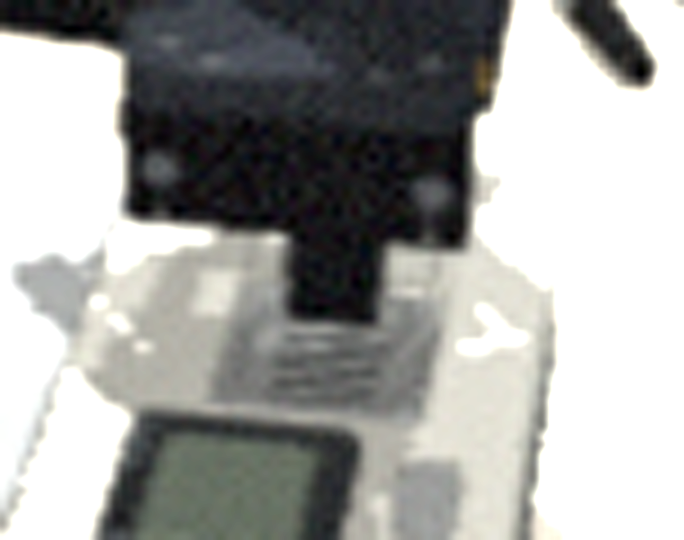

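carry_out(
  deltas=[
    [1,0,0,0.3,0,0,0],
    [1,0,0,0.6,0,0,0],
    [1,0,0,0.72,0,0,0],
    [1,0,0,0.72,0,0,0],
    [1,0,0,0.72,0,0,0],
  ],
)

```text
time: 12.7
position: [0.4804, -0.1813, 0.0567]
tool_rot: [0.793, -0.609, -0.0, 0.0]
ft_force: [0.6, 0.1, -0.2]
grip_width: 0.0004
```

carry_out(
  deltas=[
    [1,0.3,0,0,0,0,0],
    [1,0.6,0,0,0,0,0],
    [1,0.9,0,0,0,0,0],
    [1,1.2,0,0,0,0,0],
    [1,1.5,0,0,0,0,0],
    [1,1.8,0,0,0,0,0],
    [1,2.1,0,0,0,0,0],
    [1,2.2,0,0,0,0,0],
  ],
)

```text
time: 13.5
position: [0.4949, -0.2354, 0.057]
tool_rot: [0.793, -0.609, 0.0, 0.0]
ft_force: [0.2, 2.2, 1.5]
grip_width: 0.0005
```

```bash
python3 - <<'E'
from rig import *
from h import *
o=get_obs(); st(o); go(o,-78,-89.7,57)
E
```

```text
t 13.5 bal xy [-78.2 -75.8] z 57.0 F bal [0.77 2.12 1.47] grip 0.5
to (-78, -89.7, 57) units [ 0.556 -0.008  0.002] turn [-0.01 -0.03  0.01]
```

carry_out(
  deltas=[
    [1,0.1,0,0,0,0,0],
    [1,0.2,0,0,0,0,0],
    [1,0.3,0,0,0,0,0],
    [1,0.4,0,0,0,0,0],
    [1,0.45,0,0,0,0,0],
    [1,0.5,0,0,0,0,0],
    [1,0.5,0,0,0,0,0],
  ],
)

```text
time: 14.2
position: [0.4979, -0.2466, 0.057]
tool_rot: [0.793, -0.609, 0.0, 0.0]
ft_force: [-1.6, 0.0, -0.4]
grip_width: 0.0008
```

carry_out(
  deltas=[
    [1,0.04,0,0,0,0,0],
    [1,0.08,0,0,0,0,0],
    [1,0.08,0,0,0,0,0],
  ],
)

```text
time: 14.5
position: [0.4984, -0.2484, 0.057]
tool_rot: [0.793, -0.609, -0.0, 0.0]
ft_force: [-0.9, -0.1, 0.7]
grip_width: 0.0006
```

```bash
python3 - <<'E'
from rig import *
from h import *
o=get_obs(); st(o); go(o,-78,-89.7,57)
E
```

```text
t 14.5 bal xy [-78.2 -89.3] z 57.0 F bal [-0.88  0.15  0.66] grip 0.6
to (-78, -89.7, 57) units [ 0.014 -0.008  0.002] turn [ 0.01 -0.    0.04]
```

carry_out(
  deltas=[
    [1,0.04,0,0,0,0,0],
    [1,0.06,0,0,0,0,0],
    [1,0.06,0,0,0,0,0],
  ],
)

```text
time: 14.8
position: [0.4988, -0.2499, 0.057]
tool_rot: [0.793, -0.609, -0.0, 0.0]
ft_force: [-0.9, 1.4, 0.2]
grip_width: 0.0007
```

carry_out(
  deltas=[
    [1,0.04,0,0,0,0,0],
    [1,0.06,0,0,0,0,0],
    [1,0.06,0,0,0,0,0],
  ],
)

```text
time: 15.1
position: [0.4989, -0.2503, 0.057]
tool_rot: [0.793, -0.609, -0.001, -0.0]
ft_force: [-0.8, 3.5, 1.5]
grip_width: 0.0007
```

carry_out(
  deltas=[
    [1,0.05,0,0,0,0,0],
    [1,0.05,0,0,0,0,0],
  ],
)

```text
time: 15.3
position: [0.4988, -0.2504, 0.057]
tool_rot: [0.793, -0.609, -0.002, -0.001]
ft_force: [0.3, 6.9, 1.8]
grip_width: 0.0003
```

carry_out(
  deltas=[
    [1,-0.15,0,0,0,0,0],
    [1,-0.25,0,-0.5,0,0,0],
    [1,-0.25,0,-1.5,0,0,0],
    [1,-0.25,0,-3,0,0,0],
    [1,1,1,-4,0,0,0],
    [1,2.5,2.5,-4,0,0,0],
    [1,4,4,-4,0,0,0],
    [1,5,5,-4,0,0,0],
  ],
)

```text
time: 16.1
position: [0.4103, -0.409, 0.1591]
tool_rot: [0.793, -0.609, 0.002, 0.001]
ft_force: [0.5, -0.5, -0.5]
grip_width: 0.0007
```

carry_out(
  deltas=[
    [1,1.5,1.5,0,0,0,0],
    [1,3,3,0,0,0,0],
    [1,3,3,0,0,0,0],
    [1,3,3,0,0,0,0],
  ],
)

```text
time: 16.5
position: [0.3568, -0.4996, 0.1579]
tool_rot: [0.792, -0.611, 0.001, 0.001]
ft_force: [0.2, 0.2, 0.3]
grip_width: 0.0004
```

```bash
python3 - <<'E'
from rig import *
from h import *
o=get_obs(); st(o)
for n,al in(("side",1),("top",1.6)):
    im,d=camera(n); i=camera_info(n)
    c,r=proj(i,[(*b2w(-.0,-.0),.062)])[0].astype(int)
    c0,r0=c-80,r-75
    a=im[r0:r+75,c0:c+80,::-1]; a=cv2.convertScaleAbs(cv2.resize(a,None,fx=4,fy=4,interpolation=cv2.INTER_CUBIC),alpha=al)
    cv2.imwrite(f"pics/{n}9.png",a)
E
```

```text
t 16.5 bal xy [-279.6 -295.7] z 157.9 F bal [0.26 0.17 0.26] grip 0.4
```

View pics/side9.png

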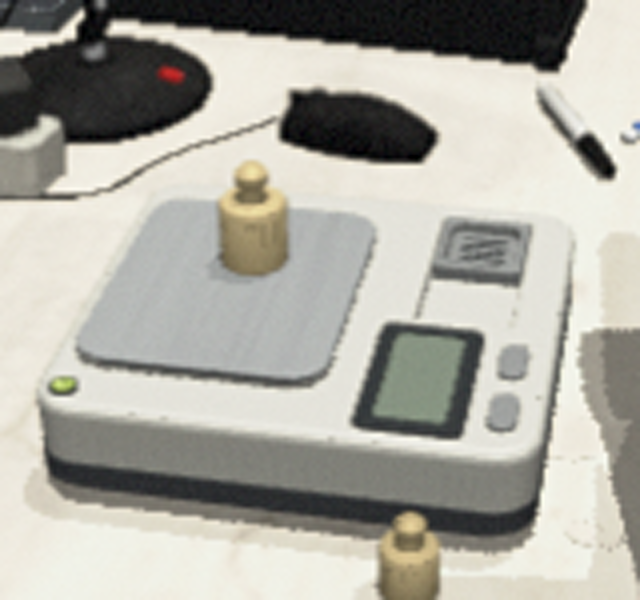

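View pics/top9.png

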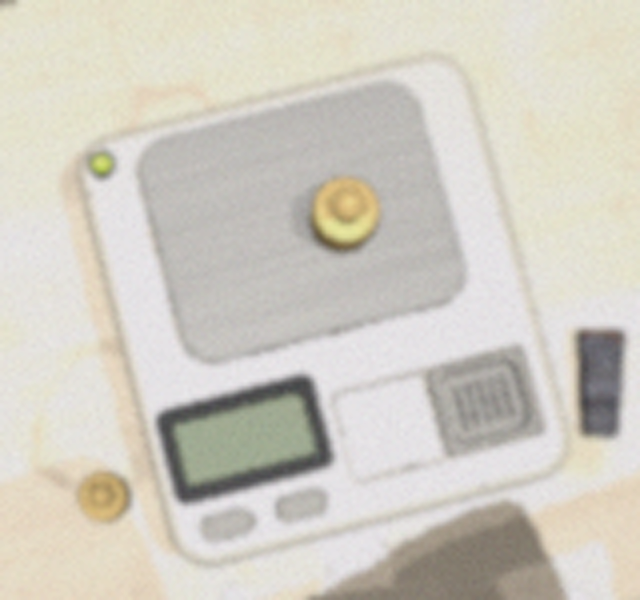

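```bash
python3 -c "
from rig import *
print(hand_in())"
```

```text
the job is handed in; nothing more can be done
None
```

The span calibration is done and handed in at about 16.6 s; the hand-in reports no verdict.

- **Opening:** With the gripper closed, I put the fingertips in the dish and pushed the cover left until it stopped. The force at the end stop was about 4.5 N.
- **Calibration key:** I lifted clear, reached into the well and pressed the key until it bottomed, with the fingertip 38.2 mm above the desk and about 14 N on it. I held it down for about 2.8 s, then let it up.
- **Closing:** I went back into the dish and pushed the cover right to its stop, where the force reached about 7 N. Then I lifted off and moved the arm clear.

**Last checks:**
- In the final pictures the cover sits against the right end of its slot.
- The big weight stands upright on the pan. It, the balance, the small weight and the jaw insert look undisturbed; I compared them by eye and did not re-measure them.
- The robot was clear of everything.
- I never went near the two keys in front of the display.
- The calibration key coming back up could not be seen, because the cover hides it.
- The end stops came 2–3 mm past my first estimate at the open end. I had not allowed for the closed fingertips being only about 20 mm across, not 30 mm.

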